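Hold the hidden bolt head while the nut is driven tight

ROBOT

A 6-joint arm with a two-finger parallel gripper is mounted at the origin on the work surface. World frame = base frame: x ahead of the robot, y to its left, z up, the work surface at z = 0. Lengths are in m, angles in rad, forces in N, time in s.
With the tool pointing down it reaches from about 0.3 to 0.775 m from the base axis. Payload 14.6 kg.
Tool frame: the origin (TCP) lies midway between the tips of the shut fingers; the grasp point (between the pads) lies 19 mm behind it; z points along the fingers, y is the line along which they close (so a half turn about z gives the same grasp; the last joint's range is limited). The gripper opens to 94 mm and grips with 3 to 60 N. Pads are 16 mm wide; open, the fingers measure 119 mm over their backs; the gripper's body (75 mm by 177 mm) begins 78 mm behind the grasp point.
Start: joints at [1.215, 0.3, 1.521, -0, 1.321, -0.067], TCP at [0.157, 0.527, 0.205] pointing down, gripper open.
Joint ranges: [-3.03, 3.03], [-0.79, 2.21], [0.23, 2.52], [-1.04, 4.18], [0, 3.07], [-2.55, 2.55]. Speed limits (rad/s): [2.22, 2.22, 2.57, 3.14, 3.14, 3.14].

INTERFACE

Orientations are given as [roll, pitch, yaw] about the fixed x, y, z axes, in that order (R = Rz(yaw) Ry(pitch) Rx(roll)).
In Python, from station import * gives the robot as it stands.
- The arm moves only by the tool send_rows, never from a script. Its argument "targets" is a list of rows, each an object of numbers: "x", "y", "z": the shift along the world's x, y, z in units of 0.2 m (1.0 is 0.2 m); "spin": the turn about the world's z in units of pi/2 rad (1.0 is pi/2 rad); "claw": the finger opening in mm, from 0 to 94. A call has 1 to 20 rows; each row shifts and turns the commanded pose from where the row before left it; what a row does not reach is not made up. A row lasts 1/10 s, in which the tool goes at most 50 mm and 8.59 degrees, less where a joint would pass 70% of its speed; a pose out of reach is approached as far as the arm can. A call with a number of a shift or a turn outside -1 to 1 is refused whole. A call with a gripper value outside its range is refused whole. The fingers move at their own pace and stop on an object; "force" is the grip in N (left out, the last holds). Time passes only in rows, so rows that do not move let the fingers close. It gives the time, the measured TCP pose, the force, the opening and the grip force at its end, in the units of the state.
- get_obs(): the state, without advancing time (a new reading comes with each control period).
- camera(name): name is "scene" or "top" or "wrist"; returns the picture (480x640x3 uint8, blue, green, red); there is no depth.
- camera_model(name): a dict with "fovy" (degrees; the focal length in pixels is half the picture's height over the tangent of half this angle, whatever the lens; pixels are square), "cx", "cy" (the principal point, pixels), "T" (4x4, takes a point from camera to world coordinates). Camera axes: x right, y down, z forward; pixel columns grow to the right and rows downward; lengths in m; the calibration is good to about 2 mm. A picture is of the moment at which its call begins: read the wrist's pose just before it. camera_model takes no time and is no camera call; for the wrist camera it gives the pose at the moment of the call.
- hand_in(): hands the job in; it is judged then, once.
The state is a dict: "time_s": time; "qpos": joint angles; "joint_vel": joint speeds; "tau": joint torques, N m; "ee_pos": TCP position; "eef_rot": TCP orientation; "force": force on the tool from outside, world axes, zero at the start; "moment": the same for the moment, N m; "grip_width": finger opening in m; "grip_force": force on a finger pad.
Only numpy, scipy, OpenCV 4.12 (cv2) and the standard library are available. Lean on these libraries where they do the work, as an engineer would, in place of code of your own. Each camera call takes 0.05 s, during which the arm holds its last target. There are 200 camera calls.

TASK

The yellow powered driver is turning a nut on the tube-rack bracket, but the bolt just spins round with it. Reach down into the narrow slot behind the bracket, grip that bolt's brass hex head (the one in line with the driver, not the one already tight) between the fingers and hold it from turning until the nut is fully tight, which takes up to 12 seconds. Finish while still holding the head firmly, without letting go, and leave the tube rack, jar and wrench where they are.

Things in the scene. Friction and masses are not known exactly. Their poses are not given: they have to be found in the camera images.
- bracket: Fixed bracket; base 170 x 270 mm. Origin: slot centre on the bench; x to the front (driver side), y along the slot; yaw varies by 0.45 rad. Two upright plates 6 mm thick, 250 mm long, tops 130 mm above the bench: aluminium plate x = 25 to 31 mm, white rear panel x = -31 to -25 mm; the 50 mm slot between is open above. Brass heads in it at y = +55 and -55 mm; which one has the driver varies.
- driver: Yellow and black powered nut driver fixed in front of the bracket, in line with the bolt to be held. Origin: on the bench, straight below the centre of that bolt's head; axes as the bracket's. It lies along +x from 58 to 210 mm, its top 123 mm above the bench. It runs all the time, at about 1 rad/s.
- bolt_head: Brass hex head to hold: 24 mm across flats, 27.7 across corners, 18 mm long. Origin: its centre, 100 mm above the bench, midway between the plates (16 mm free to each). Own x is the bolt axis (level, across the slot); flats face own +y, -y and every 60 degrees. It cannot shift, only turns about x: dragged by the nut at 1.2 rad/s with 0.02 N m until held; 0.1 N m once the nut is tight.
- head_center (a point): Centre of the brass hex head to be held (the same point as bolt_head's origin).
- thread (a joint): How far the nut is screwed down on the bolt, rad. Starts between 0 and 2.5; grows by about 1 rad/s only while the bolt head is held still; 10 is fully tight, where it stops: 7.5 to 11 s of holding. A red clamp washer before the nut moves 0.5 mm towards the bracket per rad and meets it at 10.
- tight_bolt: The other bolt, already tight, fixed, same brass head, with a plain steel nut and no driver on the front. Origin: on the bench surface straight below the centre of its head. Not to be worked on.
- tube_rack: Loose white tube rack with six purple-capped tubes, 80 x 60 mm, 92 mm high, beside one end of the bracket. Origin: centre of its underside. Leave alone.
- jar: Loose jar with blue cap, 60 mm across, 85 mm high, beside the other end of the bracket. Origin: centre of its underside. Leave alone.
- wrench: Loose steel wrench, 140 mm long, lying flat on the bench on the robot's side of the bracket. Origin: on its underside near the middle. Leave alone.
Not all that is in view belongs to the job. What is shaped like the driver but green or orange is not meant.

How it is judged:
By the outcome, as a careful person would: the job done as asked, in the order asked, and still so for the second after the job is handed in, while the arm keeps its last pose, push and grip.
It also fails if it takes over 51 s, if anything falls off the work surface, if the arm or the gripper's body presses on something with over 40 N, if the wrist force passes 120 N, or if a joint passes its speed limit or range.

## Working session

There is one attempt and no reset: what is moved stays moved. The work goes in short steps, Python scripts to look and compute and a tool call to move; the robot and the scene stay as the last step left them, time stands still between calls to the robot, and variables do not carry over. Pictures are saved under pics/ and viewed, at most 10 in all, crops included, and the job is handed in when it is done.

Besides the shell and the picture viewer there is one more tool, called by a JSON object that holds its "method" and its "body", one argument or row to a line. send_rows: Moves the arm, as the interface text tells. Its arguments: {"type":"object","properties":{"targets":{"type":"array"},"force":{"type":"number"}},"required":["targets"]}

```bash
mkdir -p pics; python3 - <<'E'
from station import *
import cv2, numpy as np
print(get_obs())
for n in ["scene","top","wrist"]:
    m=camera_model(n); print(n,m)
    im=camera(n); cv2.imwrite(f"pics/{n}0.png",im)
E
```

```text
{'time_s': 0.0, 'qpos': array([ 1.21541613e+00,  3.00453351e-01,  1.52161621e+00, -2.68571247e-05,
        1.32072743e+00, -6.65947125e-02]), 'joint_vel': array([-0.0001756 ,  0.00161317,  0.000127  ,  0.00170777, -0.00229937,
        0.00037426]), 'tau': array([-4.76944206e-04, -5.31806731e+01, -3.52735698e+01,  7.07880151e-02,
        2.44071818e-02, -8.89574630e-05]), 'ee_pos': array([0.15654074, 0.52695445, 0.20488122]), 'eef_rot': array([-3.14038925e+00, -5.41872783e-05,  2.85281379e+00]), 'force': array([-0.65397583, -0.38646262, -0.04874263]), 'moment': array([ 0.02469936, -0.00135732, -0.01475598]), 'grip_force': 0.0, 'grip_width': 0.09443833250213717}
scene {'fovy': 53.11274191802503, 'cx': 320.51096705977335, 'cy': 248.0652863692473, 'T': array([[-7.65039708e-01,  4.43365554e-01, -4.67055918e-01,
         9.07058692e-01],
       [ 6.43982944e-01,  5.26190629e-01, -5.55346189e-01,
         5.69136716e-01],
       [-4.60923900e-04, -7.25637932e-01, -6.88076580e-01,
         7.24115672e-01],
       [ 0.00000000e+00,  0.00000000e+00,  0.00000000e+00,
         1.00000000e+00]])}
top {'fovy': 42.72603192143874, 'cx': 319.74245154173593, 'cy': 240.66631536134793, 'T': array([[-0.02750616, -0.98683492,  0.15937453,  0.23179784],
       [-0.99909171,  0.03233066,  0.02775754,  0.04104874],
       [-0.03254479, -0.15846627, -0.98682789,  1.36880561],
       [ 0.        ,  0.        ,  0.        ,  1.        ]])}
wrist {'fovy': 68.51750137471123, 'cx': 314.8508557579835, 'cy': 239.8585849324491, 'T': array([[ 2.86282943e-01,  9.24475534e-01,  2.51767875e-01,
         8.29267701e-02],
       [ 9.58145003e-01, -2.76091447e-01, -7.57077639e-02,
         5.47017993e-01],
       [-4.79018477e-04,  2.62903973e-01, -9.64821886e-01,
         3.84701619e-01],
       [ 0.00000000e+00,  0.00000000e+00,  0.00000000e+00,
         1.00000000e+00]])}
```

View pics/scene0.png

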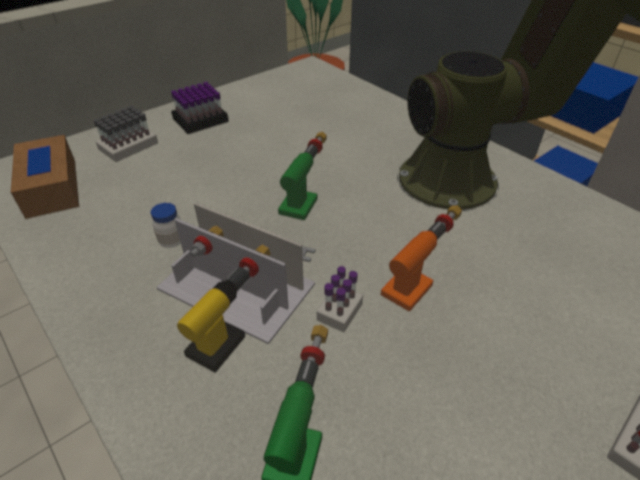

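View pics/top0.png

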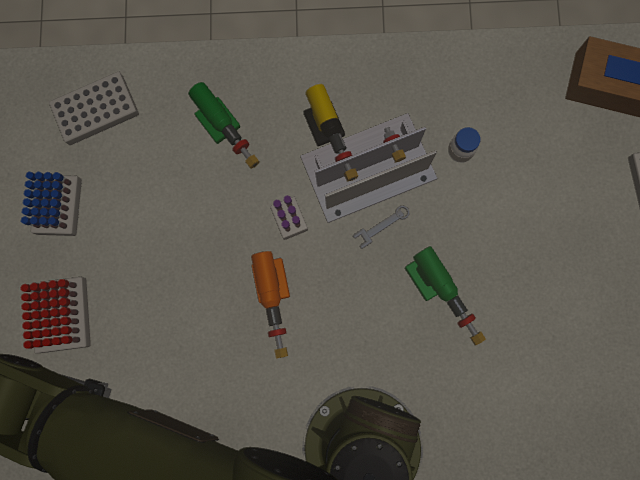

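The scene view shows the yellow driver in line with the head at about (262,251). In the top view that head is at (351,174) and the tight one at (399,155). I'll enlarge both crops for accurate pixel positions.

```bash
python3 - <<'E'
import cv2, numpy as np
a=cv2.imread("pics/scene0.png")[195:345,155:320]; b=cv2.imread("pics/top0.png")[105:225,295:445]
f=lambda i,s:cv2.convertScaleAbs(cv2.resize(i,None,fx=s,fy=s,interpolation=cv2.INTER_CUBIC),alpha=1.5)
A=f(a,2.4)
A=cv2.resize(A,(396,360)); B=cv2.resize(f(b,2.4),(400,320))
B=cv2.copyMakeBorder(B,0,40,0,0,cv2.BORDER_CONSTANT)
cv2.imwrite("pics/c0.png",np.hstack([A,B]))
# brass centroids
for n,(r0,r1,c0,c1) in {"scene":(195,345,155,320),"top":(105,225,295,445)}.items():
    im=cv2.imread(f"pics/{n}0.png")[r0:r1,c0:c1]
    h=cv2.cvtColor(im,cv2.COLOR_BGR2HSV)
    m=cv2.inRange(h,(12,110,60),(22,255,255))
    k,l,s,c=cv2.connectedComponentsWithStats(m)
    for i in range(1,k):
        if s[i,4]>15: print(n,s[i][:2]+[c0,r0],s[i][2:],c[i]+[c0,r0])
E
```

```text
scene [210 226] [13  9 73] [216.21917808 229.97260274]
scene [257 245] [13 10 80] [263.125 249.25 ]
scene [312 326] [ 8 12 71] [315.64788732 330.84507042]
top [392 150] [13 11 97] [398.25773196 154.60824742]
top [345 169] [13 11 93] [350.88172043 173.43010753]
```

View pics/c0.png

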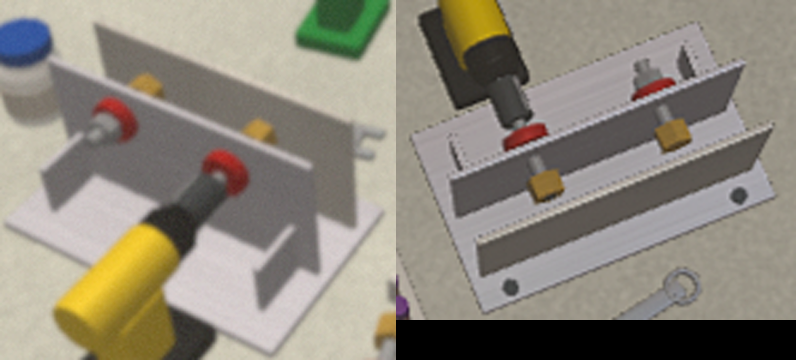

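The crops show both brass heads in the slot. The scene view sees only their tops over the front plate, and the top view sees them whole at (350.9,173.4) and (398.3,154.6). I'll triangulate those now and refine with the wrist camera.

```bash
cat > h.py <<'E'
import numpy as np, cv2
def ray(m,px):
    f=240/np.tan(np.radians(m["fovy"]/2)); T=m["T"]
    d=T[:3,:3]@np.array([(px[0]-m["cx"])/f,(px[1]-m["cy"])/f,1]); return T[:3,3],d/np.linalg.norm(d)
def onz(m,px,z):
    o,d=ray(m,px); return o+d*(z-o[2])/d[2]
def tri(obs):
    A=np.zeros((3,3));b=np.zeros(3)
    for m,p in obs:
        o,d=ray(m,p);P=np.eye(3)-np.outer(d,d);A+=P;b+=P@o
    X=np.linalg.solve(A,b)
    return X,[float(np.linalg.norm((np.eye(3)-np.outer(ray(m,p)[1],ray(m,p)[1]))@(X-m["T"][:3,3]))) for m,p in obs]
def proj(m,X):
    f=240/np.tan(np.radians(m["fovy"]/2)); c=m["T"][:3,:3].T@(np.asarray(X)-m["T"][:3,3]); return c[:2]/c[2]*f+[m["cx"],m["cy"]]
E
python3 - <<'E'
from station import *
from h import *
t,s=camera_model("top"),camera_model("scene")
H=tri([(t,(350.9,173.4)),(s,(263.1,249.3))]);O=tri([(t,(398.3,154.6)),(s,(216.2,230))])
print(H,O,np.linalg.norm(H[0]-O[0]))
h,o=onz(t,(350.9,173.4),.107),onz(t,(398.3,154.6),.107)
print(h,o,np.linalg.norm(h-o)); d=o-h; print("slot dir yaw",np.arctan2(d[1],d[0]))
# end points of plate tops in top view (z=.13)
def P(u,v):return onz(t,(295+(u-396)*.375,105+v*.375),.13)
for a,b in [((451,177),(742,63)),((478,241),(772,126))]:
    p,q=P(*a),P(*b);print(p,q,np.linalg.norm(p-q),np.arctan2(*(q-p)[[1,0]]))
print(camera_model("wrist")["T"]); 
E
```

```text
(array([0.57535402, 0.00762065, 0.11146515]), [0.0013640306736176135, 0.0013640306736175693]) (array([ 0.6131007 , -0.09437324,  0.1116367 ]), [0.0006961483268104693, 0.0006961483268104542]) 0.10875474440479288
[0.5776383  0.00658845 0.107     ] [ 0.61508947 -0.0953139   0.107     ] 0.1085664798747304
slot dir yaw -1.2185993726462994
[0.57836071 0.08045021 0.13      ] [ 0.66236638 -0.1507029   0.13      ] 0.2459445351148719 -1.2222164099049602
[0.52636962 0.06084632 0.13      ] [ 0.61023082 -0.17118056  0.13      ] 0.24671679512552586 -1.2239764556123547
[[ 2.86283136e-01  9.24460544e-01  2.51822694e-01  8.29299422e-02]
 [ 9.58145013e-01 -2.76132118e-01 -7.55591588e-02  5.47026698e-01]
 [-3.15127182e-04  2.62913971e-01 -9.64819229e-01  3.84779904e-01]
 [ 0.00000000e+00  0.00000000e+00  0.00000000e+00  1.00000000e+00]]
```

Triangulation gives head spacing 0.109 m (expected 0.110), plate lengths about 0.246 m (expected 0.250), a slot direction of about -1.222 rad and a head height of about 0.11 m for the visible top part. These all fit the text. Next I'll move the open gripper above the head, aligned with the slot.

{"method": "send_rows", "body": {
  "targets": [
    {"x":0.1,"y":-0.12,"z":0.05,"spin":0.02,"claw":94},
    {"x":0.12,"y":-0.15,"z":0.05,"spin":0.025},
    {"x":0.12,"y":-0.15,"spin":0.025},
    {"x":0.12,"y":-0.15,"spin":0.025},
    {"x":0.12,"y":-0.15,"spin":0.025},
    {"x":0.12,"y":-0.15,"spin":0.025},
    {"x":0.12,"y":-0.15,"spin":0.025},
    {"x":0.12,"y":-0.15,"spin":0.025},
    {"x":0.12,"y":-0.15,"spin":0.025},
    {"x":0.12,"y":-0.15,"spin":0.025},
    {"x":0.12,"y":-0.15,"spin":0.025},
    {"x":0.12,"y":-0.15,"spin":0.025},
    {"x":0.12,"y":-0.15,"spin":0.025},
    {"x":0.12,"y":-0.15,"spin":0.025},
    {"x":0.12,"y":-0.15,"spin":0.025},
    {"x":0.12,"y":-0.15,"spin":0.025},
    {"x":0.12,"y":-0.15,"spin":0.011},
    {"x":0.08,"y":-0.08},
    {},
    {}
  ]
}}

```text
schema error: expected keys x, y, z, spin, claw
```

{"method": "send_rows", "body": {
  "targets": [
    {"x":0.1,"y":-0.12,"z":0.05,"spin":0.02,"claw":94},
    {"x":0.12,"y":-0.15,"z":0.05,"spin":0.025,"claw":94},
    {"x":0.12,"y":-0.15,"z":0,"spin":0.025,"claw":94},
    {"x":0.12,"y":-0.15,"z":0,"spin":0.025,"claw":94},
    {"x":0.12,"y":-0.15,"z":0,"spin":0.025,"claw":94},
    {"x":0.12,"y":-0.15,"z":0,"spin":0.025,"claw":94},
    {"x":0.12,"y":-0.15,"z":0,"spin":0.025,"claw":94},
    {"x":0.12,"y":-0.15,"z":0,"spin":0.025,"claw":94},
    {"x":0.12,"y":-0.15,"z":0,"spin":0.025,"claw":94},
    {"x":0.12,"y":-0.15,"z":0,"spin":0.025,"claw":94},
    {"x":0.12,"y":-0.15,"z":0,"spin":0.025,"claw":94},
    {"x":0.12,"y":-0.15,"z":0,"spin":0.025,"claw":94},
    {"x":0.12,"y":-0.15,"z":0,"spin":0.025,"claw":94},
    {"x":0.12,"y":-0.15,"z":0,"spin":0.025,"claw":94},
    {"x":0.12,"y":-0.15,"z":0,"spin":0.025,"claw":94},
    {"x":0.12,"y":-0.15,"z":0,"spin":0.025,"claw":94},
    {"x":0.12,"y":-0.15,"z":0,"spin":0.011,"claw":94},
    {"x":0.08,"y":-0.08,"z":0,"spin":0,"claw":94},
    {"x":0,"y":0,"z":0,"spin":0,"claw":94},
    {"x":0,"y":0,"z":0,"spin":0,"claw":94}
  ]
}}

```text
time_s: 2.15
ee_pos: [0.5763, 0.0074, 0.225]
eef_rot: [3.141, -0.001, -2.793]
force: [0.3, -0.2, -0.7]
grip_width: 0.0938
grip_force: 0.0
```

```bash
python3 - <<'E'
from station import *
from h import *
import pickle
m=camera_model("wrist"); im=camera("wrist"); cv2.imwrite("pics/w1.png",im); pickle.dump(m,open("w1.pkl","wb"))
o=get_obs(); print(o["time_s"],o["ee_pos"],o["eef_rot"],o["force"],o["qpos"]); print(proj(m,[.577,.0066,.107]),proj(m,o["ee_pos"]))
h=cv2.cvtColor(im,cv2.COLOR_BGR2HSV)
k,l,s,c=cv2.connectedComponentsWithStats(cv2.inRange(h,(12,110,60),(22,255,255)))
for i in range(1,k):
    if s[i,4]>100: print(s[i],c[i])
E
```

```text
2.2 [0.57612311 0.00781478 0.22525846] [ 3.14125100e+00 -4.72504500e-04 -2.79240086e+00] [-1.13736363 -0.30335855 -0.33428644] [-5.00631535e-02  3.44841190e-01  1.41561986e+00  1.33483029e-04
  1.38169976e+00 -1.97007632e+00]
[315.58676054 236.28665469] [318.7580784  289.94214583]
[  505     0   135   133 12906] [581.69572292  77.83589028]
[174 220  33  26 750] [189.96       232.46533333]
[300 220  29  25 643] [314.41524106 232.27993779]
[490 324  26  30 478] [501.23849372 338.11506276]
[  76  349   44   73 1480] [ 92.70202703 385.56689189]
[ 510  349   45   73 1509] [536.85884692 385.74221339]
[ 284  439  356   23 5469] [482.43682575 452.93088316]
```

View pics/w1.png

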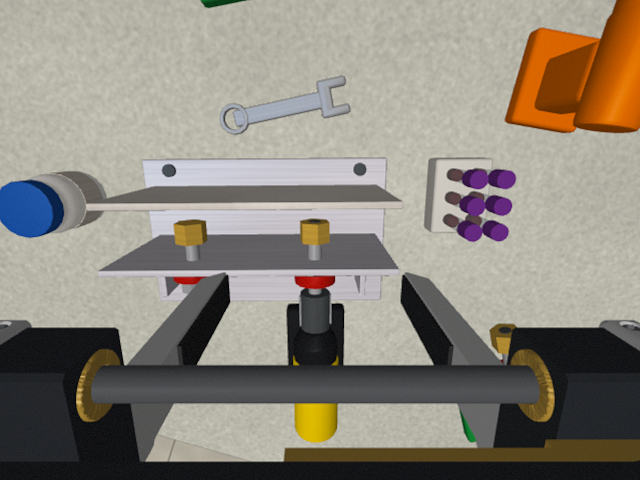

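The wrist view shows the held head at about (315,232) in line with the driver, the tight head at (190,232), the rear panel's top edge at row ~205 and the front plate's at row ~270. The slot runs horizontally in the image, so the yaw is right. Next I'll measure the heights and the slot centre.

```bash
python3 - <<'E'
from station import *
from h import *
import pickle
m=pickle.load(open("w1.pkl","rb")); t=camera_model("top")
print("tri head",tri([(m,(314.5,232.3)),(t,(350.9,173.4))]),"other",tri([(m,(190,232.4)),(t,(398.3,154.6))]))
e=get_obs(); yaw=0.3492
R=np.array([[np.cos(yaw),np.sin(yaw)],[-np.sin(yaw),np.cos(yaw)]])
for p in [(314.5,221),(314.5,232.3),(190,232.4)]:
    X=onz(m,p,.107); print(p,X, "bracket-axes rel tcp",R@(X[:2]-e["ee_pos"][:2]))
g=cv2.imread("pics/w1.png")
for u in (250,360,380): # column profiles across plate tops
    c=cv2.cvtColor(g,cv2.COLOR_BGR2GRAY)[:,u].astype(int); print(u,list(c[184:212]),list(c[230:278]))
for p,q in [((100,272),(398,271)),((87,207),(402,205))]:
    a,b=onz(m,p,.13),onz(m,q,.13); d=a-b
    print(R@(a[:2]-e["ee_pos"][:2]),R@(b[:2]-e["ee_pos"][:2]),np.linalg.norm(d),np.arctan2(d[1],d[0]))
E
```

```text
tri head (array([0.57748652, 0.00575641, 0.10030107]), [0.00202845251749045, 0.002028452517490132]) other (array([ 0.61125056, -0.09544019,  0.11225486]), [0.0022756455246009354, 0.0022756455246010342])
(314.5, 221) [0.56449797 0.00107575 0.107     ] bracket-axes rel tcp [-0.01322926 -0.00235481]
(314.5, 232.3) [0.57394895 0.00448906 0.107     ] bracket-axes rel tcp [-0.00318082 -0.00238112]
(190, 232.4) [ 0.61086035 -0.09740814  0.107     ] bracket-axes rel tcp [-0.00336088 -0.11075759]
250 [np.int64(210), np.int64(161), np.int64(107), np.int64(101), np.int64(100), np.int64(104), np.int64(101), np.int64(100), np.int64(101), np.int64(101), np.int64(99), np.int64(100), np.int64(99), np.int64(99), np.int64(102), np.int64(99), np.int64(100), np.int64(96), np.int64(149), np.int64(202), np.int64(212), np.int64(207), np.int64(204), np.int64(202), np.int64(200), np.int64(175), np.int64(188), np.int64(203)] [np.int64(199), np.int64(199), np.int64(198), np.int64(208), np.int64(149), np.int64(90), np.int64(94), np.int64(95), np.int64(92), np.int64(93), np.int64(94), np.int64(95), np.int64(95),
[... 2195 characters left out ...]
47), np.int64(104), np.int64(92), np.int64(93), np.int64(96), np.int64(97), np.int64(96), np.int64(96), np.int64(95), np.int64(93), np.int64(95), np.int64(97), np.int64(97), np.int64(93), np.int64(94), np.int64(95), np.int64(94), np.int64(95), np.int64(95), np.int64(96), np.int64(96), np.int64(95), np.int64(93), np.int64(94), np.int64(95), np.int64(94), np.int64(92), np.int64(94), np.int64(160), np.int64(194), np.int64(196), np.int64(192), np.int64(190), np.int64(185), np.int64(170), np.int64(169), np.int64(176)]
[ 0.02453078 -0.18011267] [0.02428124 0.0666975 ] 0.24681028807480013 -1.2205852630994045
[-0.02988593 -0.18152308] [-0.03086897  0.06656206] 0.24808708212958583 -1.2176338465846877
```

```bash
python3 - <<'E'
from station import *
from h import *
import pickle
m=pickle.load(open("w1.pkl","rb")); e=np.array([.57612,.00781]); yaw=.351
R=np.array([[np.cos(yaw),np.sin(yaw)],[-np.sin(yaw),np.cos(yaw)]])
for p in [(250,202),(250,208.7),(250,269.7),(250,275),(360,201.8),(360,208),(360,268.8),(360,275)]: print(p,np.round(R@(onz(m,p,.13)[:2]-e),4))
# plate ends along y
for z,p in [(.13,(87,206)),(.13,(402,205)),(.13,(100,271)),(.13,(398,270)),(0.1,(300,236)),(.1,(329,236)),(.1,(174,236)),(.1,(207,236))]: print(p,np.round(R@(onz(m,p,z)[:2]-e),4))
E
```

```text
(250, 202) [-0.0336 -0.0529]
(250, 208.7) [-0.0283 -0.0531]
(250, 269.7) [ 0.0227 -0.0558]
(250, 275) [ 0.0274 -0.0561]
(360, 201.8) [-0.0334  0.0335]
(360, 208) [-0.0285  0.0336]
(360, 268.8) [0.0223 0.0351]
(360, 275) [0.0278 0.0353]
(87, 206) [-0.031  -0.1813]
(402, 205) [-0.0307  0.0666]
(100, 271) [ 0.0233 -0.18  ]
(398, 270) [0.0235 0.0666]
(300, 236) [ 0.0019 -0.0154]
(329, 236) [0.002  0.0106]
(174, 236) [ 0.0014 -0.1279]
(207, 236) [ 0.0016 -0.0984]
```

The slot centre and head lie 2 to 3 mm from the tool axis. The slot measures 51 mm (expected 50), and the head's position from the plates agrees with the direct view. I'll correct for this, come down to just above the plates and check from a second place.

{"method": "send_rows", "body": {
  "targets": [
    {"x":-0.0075,"y":-0.014,"z":-0.1,"spin":0,"claw":64},
    {"x":0,"y":0,"z":-0.14,"spin":0,"claw":64},
    {"x":0,"y":0,"z":-0.1,"spin":0,"claw":64},
    {"x":0,"y":0,"z":-0.03,"spin":0,"claw":64},
    {"x":0,"y":0,"z":0,"spin":0,"claw":64},
    {"x":0,"y":0,"z":0,"spin":0,"claw":64}
  ],
  "force": 40
}}

```text
time_s: 2.8
ee_pos: [0.5755, 0.0048, 0.1527]
eef_rot: [-3.141, 0.002, -2.792]
force: [0.2, 0.2, 0.1]
grip_width: 0.0639
grip_force: 0.0
```

```bash
python3 - <<'E'
from station import *
from h import *
import pickle
m=camera_model("wrist"); im=camera("wrist"); cv2.imwrite("pics/w2.png",im); pickle.dump(m,open("w2.pkl","wb"))
o=get_obs(); print(o["time_s"],o["ee_pos"],o["eef_rot"]); 
h=cv2.cvtColor(im,cv2.COLOR_BGR2HSV)
k,l,s,c=cv2.connectedComponentsWithStats(cv2.inRange(h,(12,110,60),(22,255,255)))
for i in range(1,k):
    if s[i,4]>100: print(s[i],c[i])
E
```

```text
2.85 [0.57556987 0.00468441 0.15283104] [-3.14080193e+00  1.82925419e-03 -2.79226458e+00]
[ 550    0   90  132 8997] [602.95042792  70.46571079]
[ 299  241   36   36 1115] [316.77757848 259.61973094]
[ 135  242   46   36 1363] [157.567865   259.53191489]
[ 150  349   31   73 1105] [161.73665158 385.61719457]
[ 449  349   32   73 1145] [467.86113537 385.57991266]
[ 205  439  401   23 6336] [425.77556818 452.95675505]
```

View pics/w2.png

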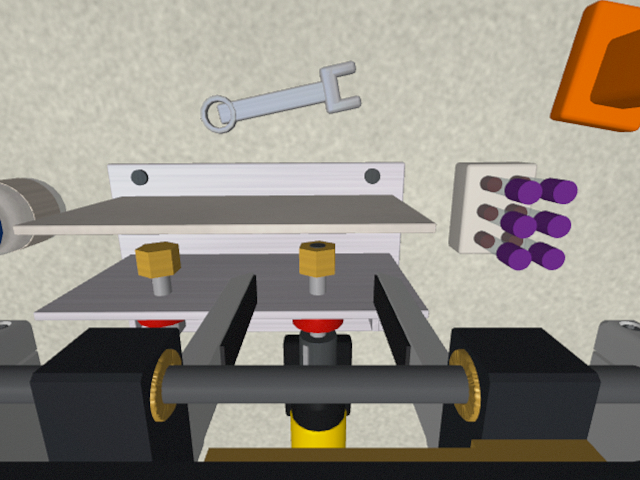

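The wrist view shows the head at (317,259) between the fingertips at (256,278) and (375,278), and the plate top edges at rows ~227 and ~315. I'll triangulate from the two wrist positions.

```bash
python3 - <<'E'
from station import *
from h import *
import pickle
a,b=[pickle.load(open(f"w{i}.pkl","rb")) for i in (1,2)]; e=get_obs()["ee_pos"][:2]; yaw=.35
R=np.array([[np.cos(yaw),np.sin(yaw)],[-np.sin(yaw),np.cos(yaw)]])
for p,q in [((314.5,232.3),(316.9,259.6)),((190,232.4),(157.6,259.5)),((402,205),(436,229)),((87,206),(13,231))]:
    X,r=tri([(a,p),(b,q)]); print(X,r,R@(X[:2]-e))
g=cv2.cvtColor(cv2.imread("pics/w2.png"),cv2.COLOR_BGR2GRAY).astype(int)
for u in (270,360):
    d=np.diff(g[:,u]); ed=[i+1 for i in range(190,335) if abs(d[i])>25]; print(u,ed,[tuple(np.round(R@(onz(b,(u,v),.13)[:2]-e),4)) for v in ed])
E
```

```text
[0.57565922 0.00484888 0.10012155] [0.000240230372403316, 0.00024023037240323883] [0.00014033 0.00012386]
[ 0.61283085 -0.09889266  0.10142557] [5.2886198130229496e-05, 5.288619813025183e-05] [-0.0005144  -0.11007418]
[0.52381364 0.05779954 0.13685777] [2.780201848971366e-05, 2.78020184895147e-05] [-0.03040533  0.067642  ]
[ 0.60674067 -0.16873976  0.13750101] [0.0003360668582956448, 0.00033606685829554883] [-0.03018577 -0.17359833]
270 [195, 196, 224, 225, 233, 253, 254, 311, 312] [(np.float64(-0.0491), np.float64(-0.0272)), (np.float64(-0.0485), np.float64(-0.0273)), (np.float64(-0.032), np.float64(-0.0278)), (np.float64(-0.0314), np.float64(-0.0279)), (np.float64(-0.0265), np.float64(-0.028)), (np.float64(-0.0141), np.float64(-0.0285)), (np.float64(-0.0135), np.float64(-0.0285)), (np.float64(0.0242), np.float64(-0.0299)), (np.float64(0.0249), np.float64(-0.0299))]
360 [194, 195, 224, 225, 253, 254, 310, 311] [(np.float64(-0.0495), np.float64(0.0245)), (np.float64(-0.049), np.float64(0.0246)), (np.float64(-0.0319), np.float64(0.0251)), (np.float64(-0.0313), np.float64(0.0251)), (np.float64(-0.014), np.float64(0.0257)), (np.float64(-0.0134), np.float64(0.0257)), (np.float64(0.0236), np.float64(0.0269)), (np.float64(0.0243), np.float64(0.0269))]
```

The head is at z = 0.100 and within 1 mm of the tool axis. I'll descend 72 mm and stop there before closing.

{"method": "send_rows", "body": {
  "targets": [
    {"x":0,"y":0,"z":-0.08,"spin":0,"claw":64},
    {"x":-0.003,"y":0,"z":-0.1,"spin":0,"claw":64},
    {"x":0,"y":0,"z":-0.1,"spin":0,"claw":64},
    {"x":0,"y":0,"z":-0.06,"spin":0,"claw":60},
    {"x":0,"y":0,"z":-0.018,"spin":0,"claw":50},
    {"x":0,"y":0,"z":0,"spin":0,"claw":40},
    {"x":0,"y":0,"z":0,"spin":0,"claw":36}
  ],
  "force": 40
}}

```text
time_s: 3.55
ee_pos: [0.575, 0.0044, 0.0809]
eef_rot: [-3.141, 0.001, -2.793]
force: [0.8, 0.2, 0.5]
grip_width: 0.0394
grip_force: 0.0
```

{"method": "send_rows", "body": {
  "targets": [
    {"x":0,"y":0,"z":0,"spin":0,"claw":0},
    {"x":0,"y":0,"z":0,"spin":0,"claw":0},
    {"x":0,"y":0,"z":0,"spin":0,"claw":0},
    {"x":0,"y":0,"z":0,"spin":0,"claw":0},
    {"x":0,"y":0,"z":0,"spin":0,"claw":0},
    {"x":0,"y":0,"z":0,"spin":0,"claw":0},
    {"x":0,"y":0,"z":0,"spin":0,"claw":0},
    {"x":0,"y":0,"z":0,"spin":0,"claw":0},
    {"x":0,"y":0,"z":0,"spin":0,"claw":0},
    {"x":0,"y":0,"z":0,"spin":0,"claw":0}
  ],
  "force": 40
}}

```text
time_s: 4.55
ee_pos: [0.5743, 0.006, 0.08]
eef_rot: [3.139, 0.0, -2.792]
force: [-1.7, 11.7, 0.3]
grip_width: 0.0237
grip_force: 40.0
```

```bash
python3 - <<'E'
from station import *
from h import *
o=get_obs(); print(o["time_s"],o["ee_pos"],o["force"],o["moment"],o["grip_width"],o["grip_force"])
a=camera("wrist"); s=camera("scene"); cv2.imwrite("pics/w3.png",a); cv2.imwrite("pics/s3.png",s)
A=cv2.resize(a[180:380,220:420],(400,400)); B=cv2.resize(s[215:295,180:260+40],(400,267)); B=cv2.copyMakeBorder(B,0,133,0,0,cv2.BORDER_CONSTANT)
cv2.imwrite("pics/c3.png",np.hstack([A,B]))
E
```

```text
4.55 [0.57425009 0.00596621 0.07998492] [-1.73031264 11.6706353   0.28438381] [1.99557822 0.33107327 0.04600997] 0.0236851099688454 39.974525366560556
```

View pics/c3.png

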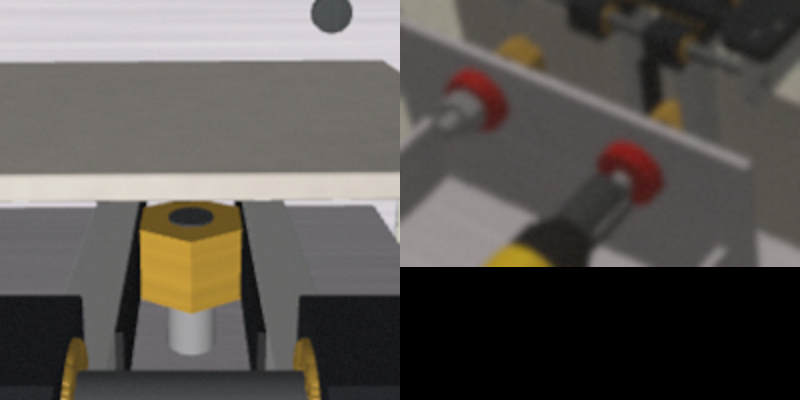

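The crop shows the fingers flat on two opposite faces of the head at about (190,255), with an opening of 23.7 mm and a 40 N grip. There is a 12 N sideways push along the slot, so I'll ease the arm about 1.2 mm that way and keep holding.

{"method": "send_rows", "body": {
  "targets": [
    {"x":-0.001,"y":0.003,"z":0,"spin":0,"claw":0},
    {"x":-0.001,"y":0.003,"z":0,"spin":0,"claw":0},
    {"x":0,"y":0,"z":0,"spin":0,"claw":0},
    {"x":0,"y":0,"z":0,"spin":0,"claw":0},
    {"x":0,"y":0,"z":0,"spin":0,"claw":0},
    {"x":0,"y":0,"z":0,"spin":0,"claw":0},
    {"x":0,"y":0,"z":0,"spin":0,"claw":0},
    {"x":0,"y":0,"z":0,"spin":0,"claw":0},
    {"x":0,"y":0,"z":0,"spin":0,"claw":0},
    {"x":0,"y":0,"z":0,"spin":0,"claw":0},
    {"x":0,"y":0,"z":0,"spin":0,"claw":0},
    {"x":0,"y":0,"z":0,"spin":0,"claw":0},
    {"x":0,"y":0,"z":0,"spin":0,"claw":0},
    {"x":0,"y":0,"z":0,"spin":0,"claw":0},
    {"x":0,"y":0,"z":0,"spin":0,"claw":0},
    {"x":0,"y":0,"z":0,"spin":0,"claw":0},
    {"x":0,"y":0,"z":0,"spin":0,"claw":0},
    {"x":0,"y":0,"z":0,"spin":0,"claw":0},
    {"x":0,"y":0,"z":0,"spin":0,"claw":0},
    {"x":0,"y":0,"z":0,"spin":0,"claw":0}
  ],
  "force": 45
}}

```text
time_s: 6.65
ee_pos: [0.5742, 0.006, 0.08]
eef_rot: [3.141, 0.0, -2.793]
force: [-0.0, 5.6, -1.2]
grip_width: 0.0233
grip_force: 45.0
```

{"method": "send_rows", "body": {
  "targets": [
    {"x":0,"y":0,"z":0,"spin":0,"claw":0},
    {"x":0,"y":0,"z":0,"spin":0,"claw":0},
    {"x":0,"y":0,"z":0,"spin":0,"claw":0},
    {"x":0,"y":0,"z":0,"spin":0,"claw":0},
    {"x":0,"y":0,"z":0,"spin":0,"claw":0},
    {"x":0,"y":0,"z":0,"spin":0,"claw":0},
    {"x":0,"y":0,"z":0,"spin":0,"claw":0},
    {"x":0,"y":0,"z":0,"spin":0,"claw":0},
    {"x":0,"y":0,"z":0,"spin":0,"claw":0},
    {"x":0,"y":0,"z":0,"spin":0,"claw":0},
    {"x":0,"y":0,"z":0,"spin":0,"claw":0},
    {"x":0,"y":0,"z":0,"spin":0,"claw":0},
    {"x":0,"y":0,"z":0,"spin":0,"claw":0},
    {"x":0,"y":0,"z":0,"spin":0,"claw":0},
    {"x":0,"y":0,"z":0,"spin":0,"claw":0},
    {"x":0,"y":0,"z":0,"spin":0,"claw":0},
    {"x":0,"y":0,"z":0,"spin":0,"claw":0},
    {"x":0,"y":0,"z":0,"spin":0,"claw":0},
    {"x":0,"y":0,"z":0,"spin":0,"claw":0},
    {"x":0,"y":0,"z":0,"spin":0,"claw":0}
  ]
}}

```text
time_s: 8.65
ee_pos: [0.5742, 0.006, 0.08]
eef_rot: [3.141, 0.0, -2.793]
force: [0.0, 6.0, -1.6]
grip_width: 0.0235
grip_force: 45.0
```

{"method": "send_rows", "body": {
  "targets": [
    {"x":0,"y":0,"z":0,"spin":0,"claw":0},
    {"x":0,"y":0,"z":0,"spin":0,"claw":0},
    {"x":0,"y":0,"z":0,"spin":0,"claw":0},
    {"x":0,"y":0,"z":0,"spin":0,"claw":0},
    {"x":0,"y":0,"z":0,"spin":0,"claw":0},
    {"x":0,"y":0,"z":0,"spin":0,"claw":0},
    {"x":0,"y":0,"z":0,"spin":0,"claw":0},
    {"x":0,"y":0,"z":0,"spin":0,"claw":0},
    {"x":0,"y":0,"z":0,"spin":0,"claw":0},
    {"x":0,"y":0,"z":0,"spin":0,"claw":0},
    {"x":0,"y":0,"z":0,"spin":0,"claw":0},
    {"x":0,"y":0,"z":0,"spin":0,"claw":0},
    {"x":0,"y":0,"z":0,"spin":0,"claw":0},
    {"x":0,"y":0,"z":0,"spin":0,"claw":0},
    {"x":0,"y":0,"z":0,"spin":0,"claw":0},
    {"x":0,"y":0,"z":0,"spin":0,"claw":0},
    {"x":0,"y":0,"z":0,"spin":0,"claw":0},
    {"x":0,"y":0,"z":0,"spin":0,"claw":0},
    {"x":0,"y":0,"z":0,"spin":0,"claw":0},
    {"x":0,"y":0,"z":0,"spin":0,"claw":0}
  ]
}}

```text
time_s: 10.65
ee_pos: [0.5742, 0.006, 0.08]
eef_rot: [3.141, 0.0, -2.793]
force: [1.3, 6.5, -1.6]
grip_width: 0.0236
grip_force: 45.0
```

Steady hold. I'll keep it up for 8 s more.

{"method": "send_rows", "body": {
  "targets": [
    {"x":0,"y":0,"z":0,"spin":0,"claw":0},
    {"x":0,"y":0,"z":0,"spin":0,"claw":0},
    {"x":0,"y":0,"z":0,"spin":0,"claw":0},
    {"x":0,"y":0,"z":0,"spin":0,"claw":0},
    {"x":0,"y":0,"z":0,"spin":0,"claw":0},
    {"x":0,"y":0,"z":0,"spin":0,"claw":0},
    {"x":0,"y":0,"z":0,"spin":0,"claw":0},
    {"x":0,"y":0,"z":0,"spin":0,"claw":0},
    {"x":0,"y":0,"z":0,"spin":0,"claw":0},
    {"x":0,"y":0,"z":0,"spin":0,"claw":0},
    {"x":0,"y":0,"z":0,"spin":0,"claw":0},
    {"x":0,"y":0,"z":0,"spin":0,"claw":0},
    {"x":0,"y":0,"z":0,"spin":0,"claw":0},
    {"x":0,"y":0,"z":0,"spin":0,"claw":0},
    {"x":0,"y":0,"z":0,"spin":0,"claw":0},
    {"x":0,"y":0,"z":0,"spin":0,"claw":0},
    {"x":0,"y":0,"z":0,"spin":0,"claw":0},
    {"x":0,"y":0,"z":0,"spin":0,"claw":0},
    {"x":0,"y":0,"z":0,"spin":0,"claw":0},
    {"x":0,"y":0,"z":0,"spin":0,"claw":0}
  ]
}}

```text
time_s: 12.65
ee_pos: [0.5742, 0.006, 0.08]
eef_rot: [3.141, 0.0, -2.793]
force: [0.6, 6.2, -1.0]
grip_width: 0.0237
grip_force: 45.0
```

{"method": "send_rows", "body": {
  "targets": [
    {"x":0,"y":0,"z":0,"spin":0,"claw":0},
    {"x":0,"y":0,"z":0,"spin":0,"claw":0},
    {"x":0,"y":0,"z":0,"spin":0,"claw":0},
    {"x":0,"y":0,"z":0,"spin":0,"claw":0},
    {"x":0,"y":0,"z":0,"spin":0,"claw":0},
    {"x":0,"y":0,"z":0,"spin":0,"claw":0},
    {"x":0,"y":0,"z":0,"spin":0,"claw":0},
    {"x":0,"y":0,"z":0,"spin":0,"claw":0},
    {"x":0,"y":0,"z":0,"spin":0,"claw":0},
    {"x":0,"y":0,"z":0,"spin":0,"claw":0},
    {"x":0,"y":0,"z":0,"spin":0,"claw":0},
    {"x":0,"y":0,"z":0,"spin":0,"claw":0},
    {"x":0,"y":0,"z":0,"spin":0,"claw":0},
    {"x":0,"y":0,"z":0,"spin":0,"claw":0},
    {"x":0,"y":0,"z":0,"spin":0,"claw":0},
    {"x":0,"y":0,"z":0,"spin":0,"claw":0},
    {"x":0,"y":0,"z":0,"spin":0,"claw":0},
    {"x":0,"y":0,"z":0,"spin":0,"claw":0},
    {"x":0,"y":0,"z":0,"spin":0,"claw":0},
    {"x":0,"y":0,"z":0,"spin":0,"claw":0}
  ]
}}

```text
time_s: 14.65
ee_pos: [0.5742, 0.006, 0.08]
eef_rot: [3.141, 0.001, -2.793]
force: [0.1, 5.6, -1.7]
grip_width: 0.0233
grip_force: 45.0
```

{"method": "send_rows", "body": {
  "targets": [
    {"x":0,"y":0,"z":0,"spin":0,"claw":0},
    {"x":0,"y":0,"z":0,"spin":0,"claw":0},
    {"x":0,"y":0,"z":0,"spin":0,"claw":0},
    {"x":0,"y":0,"z":0,"spin":0,"claw":0},
    {"x":0,"y":0,"z":0,"spin":0,"claw":0},
    {"x":0,"y":0,"z":0,"spin":0,"claw":0},
    {"x":0,"y":0,"z":0,"spin":0,"claw":0},
    {"x":0,"y":0,"z":0,"spin":0,"claw":0},
    {"x":0,"y":0,"z":0,"spin":0,"claw":0},
    {"x":0,"y":0,"z":0,"spin":0,"claw":0},
    {"x":0,"y":0,"z":0,"spin":0,"claw":0},
    {"x":0,"y":0,"z":0,"spin":0,"claw":0},
    {"x":0,"y":0,"z":0,"spin":0,"claw":0},
    {"x":0,"y":0,"z":0,"spin":0,"claw":0},
    {"x":0,"y":0,"z":0,"spin":0,"claw":0},
    {"x":0,"y":0,"z":0,"spin":0,"claw":0},
    {"x":0,"y":0,"z":0,"spin":0,"claw":0},
    {"x":0,"y":0,"z":0,"spin":0,"claw":0},
    {"x":0,"y":0,"z":0,"spin":0,"claw":0},
    {"x":0,"y":0,"z":0,"spin":0,"claw":0}
  ]
}}

```text
time_s: 16.65
ee_pos: [0.5742, 0.006, 0.08]
eef_rot: [3.141, 0.0, -2.793]
force: [0.2, 6.8, -1.5]
grip_width: 0.0237
grip_force: 45.0
```

{"method": "send_rows", "body": {
  "targets": [
    {"x":0,"y":0,"z":0,"spin":0,"claw":0},
    {"x":0,"y":0,"z":0,"spin":0,"claw":0},
    {"x":0,"y":0,"z":0,"spin":0,"claw":0},
    {"x":0,"y":0,"z":0,"spin":0,"claw":0},
    {"x":0,"y":0,"z":0,"spin":0,"claw":0},
    {"x":0,"y":0,"z":0,"spin":0,"claw":0},
    {"x":0,"y":0,"z":0,"spin":0,"claw":0},
    {"x":0,"y":0,"z":0,"spin":0,"claw":0},
    {"x":0,"y":0,"z":0,"spin":0,"claw":0},
    {"x":0,"y":0,"z":0,"spin":0,"claw":0},
    {"x":0,"y":0,"z":0,"spin":0,"claw":0},
    {"x":0,"y":0,"z":0,"spin":0,"claw":0},
    {"x":0,"y":0,"z":0,"spin":0,"claw":0},
    {"x":0,"y":0,"z":0,"spin":0,"claw":0},
    {"x":0,"y":0,"z":0,"spin":0,"claw":0},
    {"x":0,"y":0,"z":0,"spin":0,"claw":0},
    {"x":0,"y":0,"z":0,"spin":0,"claw":0},
    {"x":0,"y":0,"z":0,"spin":0,"claw":0},
    {"x":0,"y":0,"z":0,"spin":0,"claw":0},
    {"x":0,"y":0,"z":0,"spin":0,"claw":0}
  ]
}}

```text
time_s: 18.65
ee_pos: [0.5742, 0.006, 0.08]
eef_rot: [3.141, 0.0, -2.793]
force: [0.7, 5.7, -1.6]
grip_width: 0.0239
grip_force: 45.0
```

```bash
python3 - <<'E'
from station import *
from h import *
o=get_obs(); print(o["time_s"],o["force"],o["moment"],o["grip_width"],o["grip_force"])
a=camera("wrist"); s=camera("scene"); s3=cv2.imread("pics/s3.png")
def red(i):
    h=cv2.cvtColor(i,cv2.COLOR_BGR2HSV); m=cv2.inRange(h,(0,150,60),(5,255,255))|cv2.inRange(h,(174,150,60),(180,255,255))
    k,l,t,c=cv2.connectedComponentsWithStats(m); return [(t[j][4],c[j].round(2)) for j in range(1,k) if t[j][4]>40 and c[j][0]<300]
print(red(cv2.imread("pics/scene0.png")),red(s3),red(s))
C=lambda s:cv2.resize(s[225:285,190:290],(400,240))
A=cv2.resize(a[180:380,220:420],(400,400)); A=cv2.copyMakeBorder(A,0,80,0,0,cv2.BORDER_CONSTANT)
cv2.imwrite("pics/c4.png",np.hstack([A,np.vstack([C(s3),C(s)])]))
E
```

```text
18.65 [ 0.65117097  5.74044383 -1.56083497] [ 1.04058678 -0.11042815 -0.00947277] 0.023912912967483053 44.974654738325626
[(np.int32(91), array([204.31, 241.99])), (np.int32(151), array([249.72, 264.88]))] [(np.int32(95), array([204.52, 242.2 ])), (np.int32(152), array([249.77, 264.67]))] [(np.int32(96), array([204.35, 242.08])), (np.int32(160), array([250.95, 263.35]))]
```

View pics/c4.png

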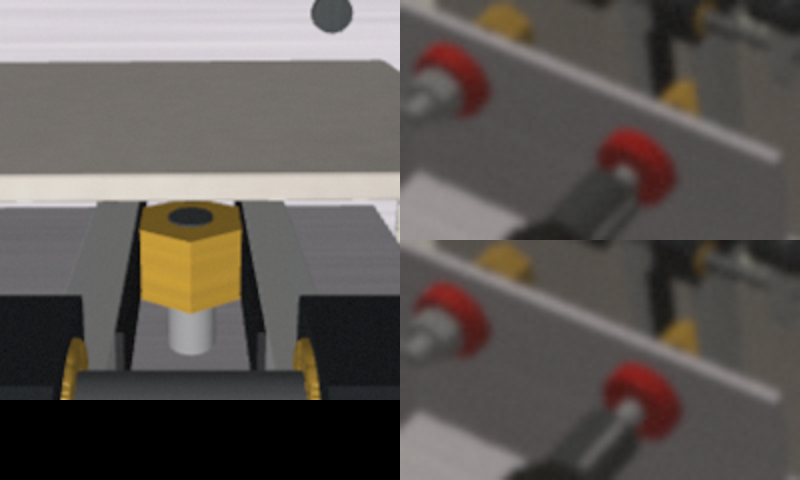

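The crop shows the head still flat between the fingers and unturned. The red washer moved from (249.8,264.7) to (251.0,263.4), about 1.8 px or 4 mm, towards the bracket while the tight one stayed still. It has been held for over 14 s, more than the maximum needed, so I'll hand in.

```bash
python3 -c "
from station import *
print(hand_in())"
```

```text
the job is handed in; nothing more can be done
None
```

I gripped the brass head in line with the yellow driver at 40–45 N and held it still for over 14 s. The clamp washer moved about 4 mm towards the bracket, as expected for a fully tightened nut, and I handed the job in still holding at about 19 s, without touching the rack, jar or wrench.

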